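Release the paddle latch and open the socket chest

ROBOT

A 6-joint arm with a two-finger parallel gripper is mounted at the origin on the work surface. World frame = base frame: x ahead of the robot, y to its left, z up, the work surface at z = 0. Lengths are in m, angles in rad, forces in N, time in s.
With the tool pointing down it reaches from about 0.375 to 0.825 m from the base axis. Payload 5.5 kg.
Tool frame: the origin (TCP) lies at the very end of the fingers, on their centre line; the grasp point (between the pads) lies 19 mm behind it; z points along the fingers, x is the direction in which the jaws open and shut, and the axes are right-handed (so a half turn about z gives the same grasp; the last joint's range is limited). The gripper opens to 85 mm and grips with 20 to 120 N. Pads are 22 mm wide; open, the fingers measure 114 mm over their backs; the gripper's body (76 mm by 85 mm) begins 54 mm behind the grasp point. The pads swing forward as they close: fully open they stand 13 mm farther back than shut.
Start: joints at [1.337, 0.314, -0.047, 1.21, 0, 1.571], TCP at [0.139, 0.584, 0.199] pointing down, gripper open.
Joint ranges: [-2.67, 2.67], [-0.69, 1.73], [-1.03, 1.25], [-2.08, 2.16], [-1.42, 1.45], [-3.14, 3.14]. Speed limits (rad/s): [2.39, 2.39, 3.01, 3.14, 3.14, 3.14].

INTERFACE

Orientations are given as a unit quaternion [w, x, y, z].
In Python, from cell import manip, imaging gives the robot as it stands.
- The arm moves only by the tool apply_moves, never from a script. Its argument "targets" is a list of rows, each a list of 7 numbers: the shift along the world's x, y, z in mm, then the turn, a rotation vector about the world's x, y, z in rad, then the opening, from 0 (shut) to 1 (fully open). In form: [[x, y, z, wx, wy, wz, gripper], ...]. A call has 1 to 10 rows; each row is the pose to reach, as a shift and turn from the pose measured when the call began; what a row does not reach only later rows make up. A row lasts 1/12 s, in which the tool goes at most 41.7 mm and 7.16 degrees, less where a joint would pass 70% of its speed; a pose out of reach is approached as far as the arm can. A call with a gripper value outside its range is refused whole. The fingers move at their own pace and stop on an object; "squeeze" is the grip in N (left out, the last holds). Time passes only in rows, so rows that repeat a pose let the fingers close. It gives the time, the measured TCP pose, the force and the opening at its end, in the units of the state.
- manip.observe(): the state, without advancing time (a new reading comes with each control period).
- imaging.snapshot(name): name is "scene" or "top"; returns a dict with "image" (480x640x3 uint8, blue, green, red), "intrinsics" (3x3 intrinsics, pixels), "R" (3x3) and "t" (3): a world point X has camera coordinates R X + t. Camera axes: x right, y down, z forward; pixel columns grow to the right and rows downward; lengths in m; the calibration is good to about 2 mm. A picture is of the moment at which its call begins. There is no depth.
- manip.hand_in(): hands the job in, once; it reports no verdict.
The state is a dict: "time": time; "qpos": joint angles; "dq": joint speeds; "joint_torque": joint torques, N m; "tool_pos": TCP position; "eef_rot": TCP orientation; "wrist_force": force on the tool from outside, world axes, zero at the start; "moment": the same for the moment, N m; "finger_gap": finger opening in m.
Only numpy, scipy, OpenCV 4.12 (cv2) and the standard library are available. Lean on these libraries where they do the work, as an engineer would, in place of code of your own. Each camera call takes 0.05 s, during which the arm holds its last target. There are 200 camera calls.

TASK

Open the red socket chest on the bench: lift its yellow paddle until you feel it come against its stop, which draws back the pawl hidden inside (how far up that is differs each time and cannot be seen), then take the steel bar on the lid and swing the lid fully open, back to nearly upright, where its stiff hinge holds it. The chest is light and not bolted down, so work gently: do not heave on it so that it tips or shifts, leave the things beside it alone, and let go of everything at the end.

Things in the scene. Friction and masses are not known exactly. Their poses are not given: they have to be found in the camera images.
- chest: Red steel socket chest, loose, about 2.8 kg, 180 mm deep (x), 300 wide (y), 130 high without lid. Origin: centre of its underside; x from front (paddle) to rear (lid hinge), z up. Front face at x = -90 mm; its dark latch housing, 90 mm wide, reaches x = -121 mm at heights 40 to 124 mm. It tips if the paddle at its stop is pulled up with 11 N or more, or the latched lid's bar with 18 N.
- paddle (a joint): Paddle angle in rad: 0 level, grows as its free end is lifted. Friction: about 3 to 4 N up at the grip point moves it (more if the grip resists turning); stays where left. It draws the pawl only in the last part of the lift; the pawl clears the lid just before a hard stop. That stop lies anywhere from about 0.35 to 0.9, different each time, and cannot be seen.
- paddle_grip (a point): Centre of the round rubbery cross-bar that ends the yellow paddle: 16 mm thick, 56 mm long along chest y, with domed ends; the paddle's plate behind it is 36 mm wide, 10 thick. The bar lies 60 mm from the hinge line, level, at rest 105 mm above the bench, free below and beside: pinch it from above end to end (the domes turn in the fingers), or hook it from below. Axes turn with the paddle.
- paddle_hinge (a point): Point on the paddle's hinge line (which runs along the chest's y), 105 mm above the bench, 88 mm in front of the chest's middle. The axes turn with the paddle.
- lid (a joint): Angle of the lid in rad: 0 shut, grows as its front rises; stop at 1.45 (nearly upright). Its hinge is stiff with friction: about 8 N up at the bar opens it, and it stays where it is left. While the pawl is engaged it cannot open more than about 0.02.
- lid_bar (a point): Middle of the round steel bar handle on the lid: 12 mm thick, 120 mm long along chest y, its centre 42 mm above the lid's top (186 mm above the bench when shut) and 130 mm in front of the lid hinge line; free underneath. The axes turn with the lid.
- lid_hinge (a point): Point in the middle of the lid's hinge line (along chest y), at the chest's rear rim, 132 mm above the bench. The lid is a slab 12 mm thick, 304 mm wide, reaching 182 mm in front of this line; the hinge line lies on its underside. The axes turn with the lid.
- spray_can: Bystander: blue-labelled spray can standing to the chest's left (+y), 58 mm across, 150 mm tall; origin under its centre.
- wrench: Bystander: steel wrench lying to the chest's right (-y); origin under its middle.
- mug: Bystander: white mug, 76 mm across, 90 mm tall, standing to the chest's right (-y), beyond the wrench; origin under its centre.

How it is judged:
By the outcome, as a careful person would: the job done as asked, in the order asked, and still so for the second after the job is handed in, with the robot touching nothing.
It also fails if it takes over 69 s, if anything falls off the work surface, if the arm or the gripper's body presses on something with over 40 N, if the wrist force passes 120 N, or if a joint passes its speed limit or range.

## Working session

There is one attempt and no reset: what is moved stays moved. The work goes in short steps, Python scripts to look and compute and a tool call to move; the robot and the scene stay as the last step left them, time stands still between calls to the robot, and variables do not carry over. Pictures are saved under pics/ and viewed, about 8 in all and at most 12, crops included, and the job is handed in when it is done.

Besides the shell and the picture viewer there is one more tool, called after "Call:" by a JSON object that holds its "op" and its "data". apply_moves: Moves the arm, as the interface text tells. Its arguments: {"type":"object","properties":{"targets":{"type":"array"},"squeeze":{"type":"number"}},"required":["targets"]}

```bash
mkdir -p pics
cat > look.py <<'E'
from cell import manip, imaging
import cv2,sys,numpy as np
def snap(n,f):
    s=imaging.snapshot(n); cv2.imwrite('pics/'+f,s['image']); np.savez('pics/'+f+'.npz',**s); return s
def ray(s,u,v):
    K,R,t=[np.array(s[k]) for k in('intrinsics','R','t')]
    return -R.T@t, R.T@np.linalg.inv(K)@[u,v,1]
def onz(s,u,v,z):
    c,d=ray(s,u,v); return c+d*(z-c[2])/d[2]
def proj(s,X):
    p=np.array(s['intrinsics'])@(np.array(s['R'])@X+np.array(s['t'])); return p[:2]/p[2]
E
python3 - <<'E'
from look import *
for n in('scene','top'):
    s=snap(n,n+'0.png'); print(n,-np.array(s['R']).T@s['t'],np.array(s['R']).round(2).tolist())
print(manip.observe())
E
```

```text
scene [ 1.40808027 -0.3187893   0.69635019] [[0.35, 0.94, 0.01], [0.52, -0.18, -0.83], [-0.78, 0.29, -0.55]]
top [ 0.32546685 -0.02234357  1.3131999 ] [[0.08, -1.0, 0.01], [-0.97, -0.08, -0.21], [0.21, 0.01, -0.98]]
{'time': 0.1, 'qpos': array([ 1.33700737e+00,  3.14167384e-01, -4.79706171e-02,  1.21021934e+00,
        4.44185627e-06,  1.57079676e+00]), 'dq': array([-1.94641682e-03, -2.87472588e-03,  3.45904498e-03,  9.99671732e-04,
        4.49352386e-04,  1.86506462e-05]), 'joint_torque': array([-1.42145946e-04, -5.40769672e+01,  3.40541017e+01,  1.12005154e-02,
       -2.55542676e-05, -1.49291592e-07]), 'tool_pos': array([0.13886381, 0.5831165 , 0.19781731]), 'eef_rot': array([ 4.82026370e-04,  7.84749874e-01,  6.19812090e-01, -6.13880772e-04]), 'wrist_force': array([-0.02673946,  0.6656959 ,  0.76724729]), 'moment': array([ 0.03139681,  0.03659313, -0.06138283]), 'finger_gap': 0.08552305557568897}
```

```bash
ls . cell* | head -30
```

```text
.:
look.py
picsls: cannot access 'cell*': No such file or directory
```

View pics/scene0.png

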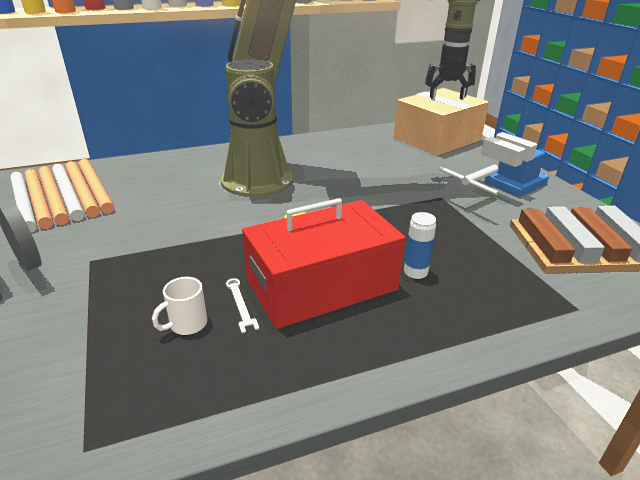

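View pics/top0.png

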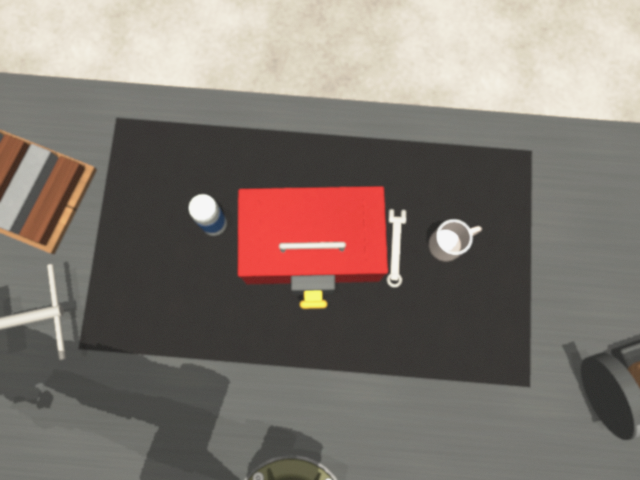

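The top view shows the chest facing the robot. Its yellow paddle is at about (313,300), the bar at (312,245), and the lid corners at about (238,188), (384,187), (387,272) and (238,276). The can is to the left at (207,213), with the wrench (396,248) and mug (452,240) to the right.

Run:
```python
from look import *
s=dict(np.load('pics/top0.png.npz')); im=s['image']; hsv=cv2.cvtColor(im,cv2.COLOR_BGR2HSV)
def big(m):
    c=max(cv2.findContours(m,cv2.RETR_EXTERNAL,cv2.CHAIN_APPROX_NONE)[0],key=cv2.contourArea); return c
y=cv2.inRange(hsv,(20,120,120),(35,255,255)); c=big(y); 
x0,y0,w,h=cv2.boundingRect(c); print('yel',x0,y0,w,h)
# bar part of the paddle: rows
for r in range(y0,y0+h): 
    k=np.where(y[r])[0]; print(r,k.min(),k.max(),end='; ')
print()
m=cv2.inRange(hsv,(0,150,170),(8,255,255))|cv2.inRange(hsv,(172,150,170),(180,255,255))
c=big(m); q=cv2.minAreaRect(c); B=cv2.boxPoints(q); print('lid px',B.round(1).tolist())
P=np.array([onz(s,u,v,.144) for u,v in B]); print(P.round(4).tolist(), 'ctr',P.mean(0), [np.linalg.norm(P[i]-P[i-1]).round(3) for i in range(4)])
roi=np.zeros_like(y); roi[230:256,270:355]=255
b=cv2.inRange(hsv,(0,0,140),(180,90,255))&roi
c=big(b);q=cv2.minAreaRect(c);B=cv2.boxPoints(q);print('bar',q,[onz(s,u,v,.188).round(4).tolist() for u,v in B], onz(s,*q[0],.188))
for n,p in(('yel ends L',(x0,304)),('R',(x0+w,304)),('mid',(x0+w/2,304))): print(n,onz(s,*p,.108).round(4))
```

```text
yel 299 291 29 18
291 304 322; 292 303 322; 293 303 322; 294 303 322; 295 303 322; 296 303 322; 297 304 322; 298 304 322; 299 303 323; 300 302 325; 301 300 326; 302 300 326; 303 299 327; 304 299 327; 305 299 327; 306 300 326; 307 300 325; 308 302 323; 
lid px [[236.3000030517578, 188.8000030517578], [385.29998779296875, 185.8000030517578], [387.1000061035156, 273.1000061035156], [238.0, 276.1000061035156]]
[[0.6594, 0.169, 0.144], [0.6926, -0.141, 0.144], [0.5086, -0.1556, 0.144], [0.4769, 0.1448, 0.144]] ctr [0.58439725 0.00430704 0.144     ] [np.float64(0.184), np.float64(0.312), np.float64(0.185), np.float64(0.302)]
bar ((312.0136413574219, 246.30487060546875), (8.405571937561035, 66.0413589477539), 89.02897644042969) [[0.5442, 0.0657, 0.188], [0.5575, -0.0639, 0.188], [0.5407, -0.0654, 0.188], [0.5274, 0.0638, 0.188]] [5.42421104e-01 4.40228988e-05 1.88000000e-01]
yel ends L [0.4346 0.018  0.108 ]
R [ 0.4396 -0.0417  0.108 ]
mid [ 0.4371 -0.0118  0.108 ]
```

Call:
{"op": "apply_moves", "data": {"targets": [[19,-31,5,0,0,0.034,1],[38,-62,10,0,0,0.068,1],[57,-95,15,0,0,0.1,1],[76,-127,20,0,0,0.135,1],[95,-158,20,0,0,0.17,1],[114,-190,20,0,0,0.2,1],[133,-222,20,0,0,0.235,1],[152,-254,20,0,0,0.27,1],[171,-286,20,0,0,0.3,1],[190,-318,20,0,0,0.338,1]], "squeeze": 22}}

```text
time: 0.93
tool_pos: [0.3291, 0.2633, 0.2177]
eef_rot: [0.001, 0.669, 0.744, -0.001]
wrist_force: [1.2, -0.1, 0.2]
finger_gap: 0.0854
```

```bash
cat > st.py <<'E'
from cell import manip
import numpy as np
from scipy.spatial.transform import Rotation as R
o=manip.observe();q=o['eef_rot'];r=R.from_quat([*q[1:],q[0]]).as_matrix()
print('t',round(o['time'],2),'pos',(o['tool_pos']*1e3).round(1),'F',o['wrist_force'].round(2),'M',o['moment'].round(2),'gap',round(o['finger_gap']*1e3,1),'yaw',np.arctan2(r[1,0],r[0,0]).round(3),'z',r[:,2].round(3),'q',o['qpos'].round(2))
E
python3 st.py
```

```text
t 0.93 pos [329.1 263.3 217.7] F [ 1.22 -0.13  0.15] M [ 0.03 -0.06  0.  ] gap 85.4 yaw 1.677 z [ 0.    -0.002 -1.   ] q [ 0.68 -0.03 -0.41  1.2  -0.    0.57]
```

Call:
{"op": "apply_moves", "data": {"targets": [[12,-34,0,0,0,0,1],[25,-68,0,0,0,0,1],[38,-102,0,0,0,0,1],[52,-136,0,0,0,0,1],[66,-172,-10,0,0,0,1],[80,-206,-20,0,0,0,1],[93,-240,-30,0,0,0,1],[105,-275,-45,0,0,0,1],[105,-275,-60,0,0,0,1],[105,-275,-60,0,0,0,1]]}}

```text
time: 1.77
tool_pos: [0.4322, -0.0135, 0.1549]
eef_rot: [-0.001, 0.67, 0.742, -0.002]
wrist_force: [-0.6, 0.5, -0.9]
finger_gap: 0.0853
```

```bash
python3 st.py
python3 - <<'E'
from look import *
s=snap('top','top1.png'); t=snap('scene','scene1.png')
a=cv2.resize(s['image'][190:340,240:400],None,fx=4,fy=4,interpolation=cv2.INTER_CUBIC)
cv2.imwrite('pics/c1.png',a)
E
```

```text
t 1.77 pos [432.2 -13.5 154.9] F [-0.64  0.48 -0.93] M [ 0.05  0.07 -0.02] gap 85.3 yaw 1.673 z [-0.005 -0.001 -1.   ] q [-0.03  0.03 -0.49  1.05 -0.   -0.13]
```

View pics/c1.png

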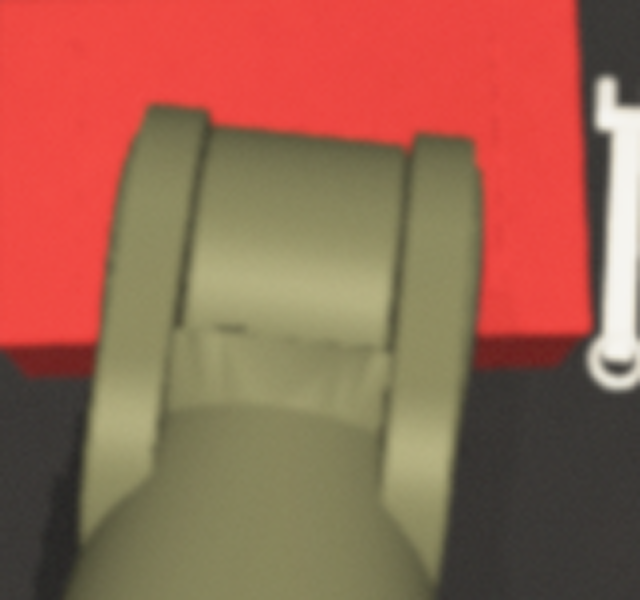

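The arm hides the paddle from above, so I'm relying on the two estimates from the first pictures, which agree. I'll descend around the bar.

Call:
{"op": "apply_moves", "data": {"targets": [[2,2,-10,0,0,0,1],[2,2,-20,0,0,0,1],[2,2,-30,0,0,0,1],[2,2,-40,0,0,0,1],[2,2,-50,0,0,0,1],[2,2,-60,0,0,0,1],[2,2,-69,0,0,0,1],[2,2,-69,0,0,0,1]]}}

```text
time: 2.53
tool_pos: [0.4335, -0.0095, 0.0862]
eef_rot: [-0.002, 0.669, 0.743, -0.002]
wrist_force: [-0.4, -0.4, -0.3]
finger_gap: 0.0853
```

```bash
python3 st.py
```

```text
t 2.53 pos [433.5  -9.5  86.2] F [-0.44 -0.39 -0.28] M [0.01 0.07 0.02] gap 85.3 yaw 1.677 z [-0.005 -0.001 -1.   ] q [-0.02  0.09 -0.6   0.89 -0.   -0.13]
```

Call:
{"op": "apply_moves", "data": {"targets": [[0,0,0,0,0,0,0.75],[0,0,0,0,0,0,0.7],[0,0,0,0,0,0,0.65],[0,0,0,0,0,0,0.6],[0,0,0,0,0,0,0.55],[0,0,0,0,0,0,0.5],[0,0,0,0,0,0,0.5]], "squeeze": 22}}

```text
time: 3.12
tool_pos: [0.4337, -0.0095, 0.0864]
eef_rot: [-0.001, 0.669, 0.743, -0.002]
wrist_force: [-0.1, -0.1, 0.9]
finger_gap: 0.0426
```

```bash
python3 st.py
```

```text
t 3.12 pos [433.7  -9.5  86.4] F [-0.1  -0.11  0.89] M [-0.    0.03 -0.02] gap 42.6 yaw 1.677 z [-0.005 -0.001 -1.   ] q [-0.02  0.09 -0.6   0.89 -0.   -0.13]
```

Run:
```python
from look import *
s=snap('top','top2.png'); t=snap('scene','scene2.png')
a=cv2.resize(s['image'][230:350,250:370],(400,400),interpolation=cv2.INTER_CUBIC)
u,v=proj(t,np.array([.435,-.01,.12])).astype(int); print(u,v)
b=cv2.resize(t['image'][v-60:v+60,u-60:u+60],(400,400),interpolation=cv2.INTER_CUBIC)
cv2.imwrite('pics/c2.png',np.hstack([a,b]))
```

```text
294 209
```

View pics/c2.png

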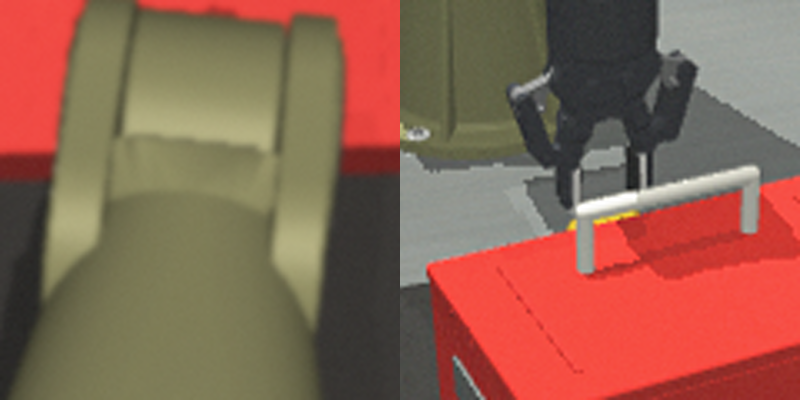

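The right crop (scene) shows the fingers at (575,190) and (645,170). The yellow bar is in front of them at (570–640, 215–228), and the jaws closed to 42.6 mm without catching it. I'll compare the projections with the pixels.

Run:
```python
from look import *
for f in('scene0','scene1','scene2'):
    s=dict(np.load(f'pics/{f}.png.npz')); im=s['image']; hsv=cv2.cvtColor(im,cv2.COLOR_BGR2HSV)
    y=cv2.inRange(hsv,(20,120,120),(35,255,255)); y[:180]=0;y[240:]=0; y[:,:270]=0;y[:,330:]=0
    v,u=np.where(y); print(f,len(u),u.min(),u.max(),v.min(),v.max())
    for r in sorted(set(v)): print(r,u[v==r].min(),u[v==r].max(),end='; ')
    print()
cy=np.array([-.104,.9946,0])
G=np.array([.4355,-.0115,.105])
for k in(-.028,0,.028): print('bar top',k,proj(s,G+k*cy+[0,0,.008]), 'mid',proj(s,G+k*cy))
T=np.array([.4337,-.0095,.0864])
for k in(-.0213,.0213): print('finger',[proj(s,T+k*cy+[0,0,z]).round(1).tolist() for z in(.006,.03,.05)])
c=cv2.resize(im[160:230,255:335],None,fx=8,fy=8,interpolation=cv2.INTER_CUBIC)
for k in(-.0213,.0213):
    for z in(.006,.05): cv2.circle(c,tuple(((proj(s,T+k*cy+[0,0,z])-[255,160])*8+4).astype(int)),4,(255,0,255),1)
for k in(-.028,.028):
    cv2.circle(c,tuple(((proj(s,G+k*cy+[0,0,.008])-[255,160])*8+4).astype(int)),4,(0,255,0),2)
cv2.imwrite('pics/c3.png',c)
```

```text
scene0 28 284 305 212 217
212 302 305; 213 298 304; 214 294 299; 215 285 295; 216 285 286; 217 284 286; 
scene1 27 284 305 212 217
212 303 305; 213 299 304; 214 294 299; 215 285 295; 216 284 286; 217 284 286; 
scene2 26 284 305 212 217
212 303 305; 213 299 304; 214 294 299; 215 285 295; 216 285 286; 217 284 286; 
bar top -0.028 [283.3957265 214.8300689] mid [283.49099952 217.72486988]
bar top 0 [294.11890943 212.33524063] mid [294.17288332 215.21365037]
bar top 0.028 [304.65191231 209.88465915] mid [304.66602787 212.74680185]
finger [[286.8, 221.1], [286.5, 212.5], [286.3, 205.2]]
finger [[302.7, 217.3], [302.7, 208.8], [302.6, 201.5]]
```

View pics/c3.png

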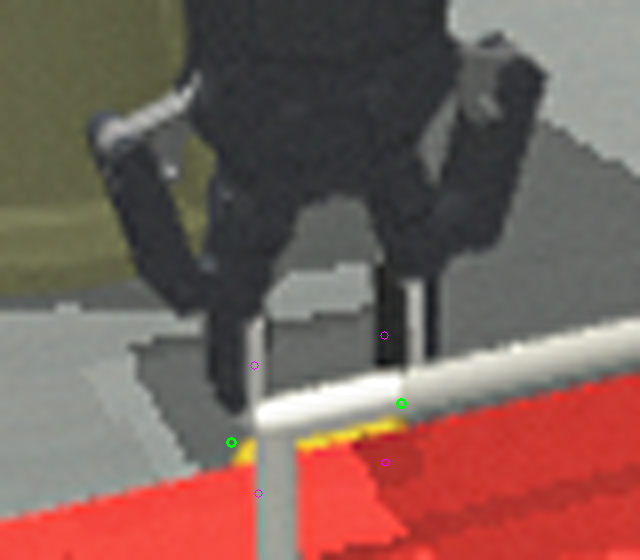

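Run:
```python
from look import *
s=dict(np.load('pics/scene0.png.npz'))
T=np.array([.1389,.5831,.1978]);a=np.array([.232,.973,0])
for k in(-.0428,-.057,.0428,.057): print([proj(s,T+k*a+[0,0,z]).round(1).tolist() for z in(0,.013,.03)])
c0=cv2.resize(s['image'][50:110,410:490],None,fx=5,fy=5,interpolation=cv2.INTER_CUBIC)
for k in(-.0428,.0428):
    for z in (.013,.05):cv2.circle(c0,tuple(((proj(s,T+k*a+[0,0,z])-[410,50])*5+2).astype(int)),3,(255,0,255),1)
s=dict(np.load('pics/scene1.png.npz'))
T=np.array([.4322,-.0135,.1549]);a=np.array([-.104,.9946,0])
c1=cv2.resize(s['image'][160:220,255:335],None,fx=5,fy=5,interpolation=cv2.INTER_CUBIC)
for k in(-.0428,.0428):
    for z in (.013,.05):cv2.circle(c1,tuple(((proj(s,T+k*a+[0,0,z])-[255,160])*5+2).astype(int)),3,(255,0,255),1)
cv2.imwrite('pics/c4.png',np.hstack([c0,c1]))
```

```text
[[431.0, 113.9], [431.6, 109.8], [432.4, 104.4]]
[[426.7, 114.1], [427.2, 110.0], [428.0, 104.6]]
[[457.3, 113.1], [458.0, 109.0], [458.9, 103.7]]
[[461.6, 113.0], [462.3, 108.9], [463.3, 103.5]]
```

View pics/c4.png

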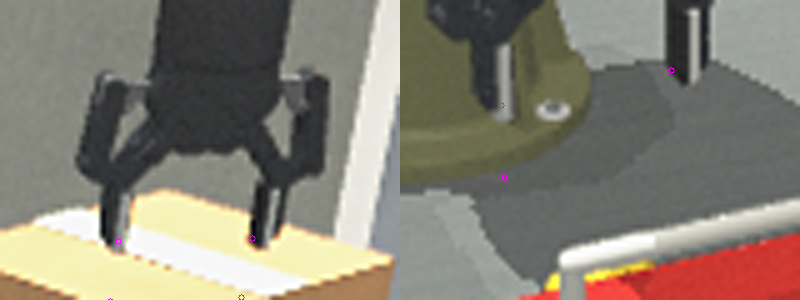

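The finger tips in the picture sit about 28–30 mm higher than the reported TCP: crop row 122 against a predicted 177, on both fingers and in both poses. Sideways they agree to about 2 mm. So the jaws closed above the bar. I'll open, go about 26 mm lower while watching the force, then close again; at that height the body and bench stay clear whichever reading is right.

Call:
{"op": "apply_moves", "data": {"targets": [[0,0,3,0,0,0,1],[0,-3,3,0,0,0,1],[0,-3,3,0,0,0,1],[0,-3,3,0,0,0,1],[0,-3,3,0,0,0,1],[0,-3,-5,0,0,0,1],[0,-3,-10,0,0,0,1],[0,-3,-15,0,0,0,1],[0,-3,-15,0,0,0,1]]}}

```text
time: 3.97
tool_pos: [0.4324, -0.0124, 0.0698]
eef_rot: [-0.002, 0.669, 0.744, -0.003]
wrist_force: [-0.9, 0.2, -0.8]
finger_gap: 0.0855
```

Call:
{"op": "apply_moves", "data": {"targets": [[0,0,-4,0,0,0,1],[0,0,-8,0,0,0,1],[0,0,-12,0,0,0,1],[0,0,-12,0,0,0,1]]}}

```text
time: 4.3
tool_pos: [0.4318, -0.0124, 0.057]
eef_rot: [-0.003, 0.669, 0.744, -0.003]
wrist_force: [-1.3, 0.8, -0.3]
finger_gap: 0.0855
```

Call:
{"op": "apply_moves", "data": {"targets": [[0,0,0,0,0,0,0.8],[0,0,0,0,0,0,0.75],[0,0,0,0,0,0,0.7],[0,0,0,0,0,0,0.68],[0,0,0,0,0,0,0.66],[0,0,0,0,0,0,0.64],[0,0,0,0,0,0,0.62],[0,0,0,0,0,0,0.6]], "squeeze": 22}}

```text
time: 4.97
tool_pos: [0.432, -0.0123, 0.0572]
eef_rot: [-0.003, 0.669, 0.744, -0.003]
wrist_force: [-0.4, 0.2, 1.7]
finger_gap: 0.054
```

```bash
python3 st.py
```

```text
t 4.97 pos [432.  -12.3  57.2] F [-0.43  0.18  1.68] M [ 0.14  0.06 -0.02] gap 54.0 yaw 1.677 z [-0.008 -0.001 -1.   ] q [-0.03  0.12 -0.63  0.82 -0.   -0.13]
```

The gap is 54 mm with 51 commanded, so the bar is held. I'll lift along the arc to about 0.25 rad, well short of the earliest possible stop.

Call:
{"op": "apply_moves", "data": {"targets": [[0,0,2,0,0,0,0.5],[0,0,4,0,0,0,0.5],[0.3,0,6,0,0,0,0.5],[0.5,0,8,0,0,0,0.5],[0.8,0,10,0,0,0,0.5],[1.2,0.1,12,0,0,0,0.5],[1.7,0.2,14,0,0,0,0.5],[1.7,0.2,14,0,0,0,0.5]], "squeeze": 25}}

```text
time: 5.63
tool_pos: [0.4337, -0.0121, 0.0714]
eef_rot: [-0.003, 0.669, 0.744, -0.003]
wrist_force: [1.1, -0.1, -1.8]
finger_gap: 0.0535
```

```bash
python3 st.py
python3 - <<'E'
from look import *
t=snap('scene','scene3.png'); hsv=cv2.cvtColor(t['image'],cv2.COLOR_BGR2HSV)
y=cv2.inRange(hsv,(20,120,120),(35,255,255)); y[:180]=0;y[240:]=0; y[:,:270]=0;y[:,330:]=0
v,u=np.where(y); print(len(u),u.min(),u.max(),v.min(),v.max())
E
```

```text
t 5.63 pos [433.7 -12.1  71.4] F [ 1.11 -0.08 -1.8 ] M [ 0.16 -0.11  0.04] gap 53.5 yaw 1.677 z [-0.008 -0.001 -1.   ] q [-0.03  0.11 -0.61  0.86 -0.   -0.13]
24 286 304 210 215
```

Run:
```python
from look import *
a=[cv2.resize(cv2.imread(f'pics/scene{i}.png')[180:230,270:320],(400,400),interpolation=cv2.INTER_CUBIC) for i in(1,3)]
cv2.imwrite('pics/c5.png',np.hstack(a))
```

```text
(no output)
```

View pics/c5.png

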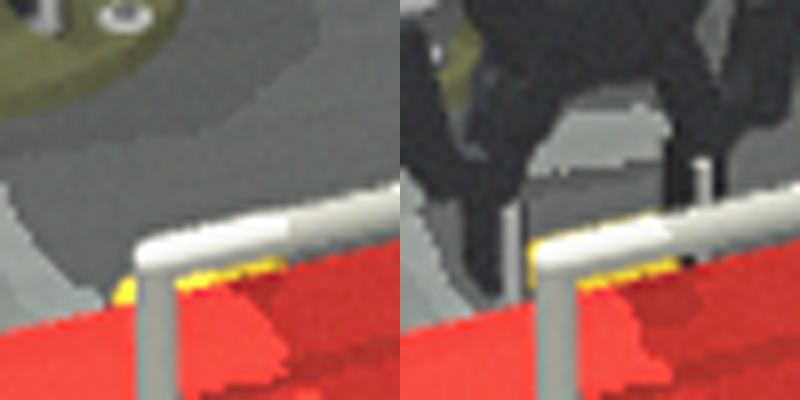

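In the right crop the bar has risen with the fingers, about 5 px or 14 mm, without slipping. I'll go on up in small steps.

Call:
{"op": "apply_moves", "data": {"targets": [[0.4,0,1.5,0,0,0,0.5],[0.8,0.1,3,0,0,0,0.5],[1.3,0.1,4.5,0,0,0,0.5],[1.3,0.1,4.5,0,0,0,0.5]]}}

```text
time: 6.02
tool_pos: [0.4351, -0.012, 0.0761]
eef_rot: [-0.003, 0.669, 0.744, -0.003]
wrist_force: [2.2, 0.2, -4.0]
finger_gap: 0.0539
```

```bash
python3 st.py
```

```text
t 6.02 pos [435.1 -12.   76.1] F [ 2.19  0.16 -3.96] M [ 0.11 -0.21  0.02] gap 53.9 yaw 1.677 z [-0.008 -0.001 -1.   ] q [-0.03  0.11 -0.6   0.87 -0.   -0.13]
```

Call:
{"op": "apply_moves", "data": {"targets": [[0.8,0,1,0,0,0,0.5],[1.4,0.1,2,0,0,0,0.5],[2,0.2,3,0,0,0,0.5]]}}

```text
time: 6.27
tool_pos: [0.436, -0.0119, 0.0788]
eef_rot: [-0.003, 0.669, 0.743, -0.004]
wrist_force: [-1.1, -0.3, -5.5]
finger_gap: 0.0535
```

Call:
{"op": "apply_moves", "data": {"targets": [[0.5,0,1,0,0,0,0.5],[1,0.1,2,0,0,0,0.5],[1,0.1,2,0,0,0,0.5]]}}

```text
time: 6.52
tool_pos: [0.4369, -0.0118, 0.0809]
eef_rot: [-0.003, 0.669, 0.743, -0.004]
wrist_force: [-0.2, -0.6, -4.7]
finger_gap: 0.0538
```

Force is steady near 5 N, so I'll continue.

Call:
{"op": "apply_moves", "data": {"targets": [[0.5,0,1,0,0,0,0.5],[1,0.1,2,0,0,0,0.5],[1.5,0.1,3,0,0,0,0.5],[1.5,0.1,3,0,0,0,0.5]]}}

```text
time: 6.85
tool_pos: [0.4387, -0.0117, 0.0842]
eef_rot: [-0.003, 0.669, 0.743, -0.004]
wrist_force: [1.1, 0.3, -4.0]
finger_gap: 0.0539
```

Call:
{"op": "apply_moves", "data": {"targets": [[0.6,0,1,0,0,0,0.5],[1.2,0.1,2,0,0,0,0.5],[1.8,0.2,3,0,0,0,0.5],[1.8,0.2,3,0,0,0,0.5]]}}

```text
time: 7.18
tool_pos: [0.4407, -0.0114, 0.0874]
eef_rot: [-0.003, 0.669, 0.743, -0.004]
wrist_force: [0.2, 0.7, -4.0]
finger_gap: 0.0538
```

Call:
{"op": "apply_moves", "data": {"targets": [[0.6,0,1,0,0,0,0.5],[1.2,0.1,2,0,0,0,0.5],[1.8,0.2,3,0,0,0,0.5],[1.8,0.2,3,0,0,0,0.5]]}}

```text
time: 7.52
tool_pos: [0.443, -0.0112, 0.0907]
eef_rot: [-0.003, 0.669, 0.743, -0.003]
wrist_force: [1.3, 1.1, -5.7]
finger_gap: 0.0535
```

Call:
{"op": "apply_moves", "data": {"targets": [[0.8,0.1,1,0,0,0,0.5],[1.5,0.2,2,0,0,0,0.5],[1.5,0.2,2,0,0,0,0.5]]}}

```text
time: 7.77
tool_pos: [0.4444, -0.0111, 0.0928]
eef_rot: [-0.003, 0.669, 0.743, -0.003]
wrist_force: [-1.1, -0.3, -5.9]
finger_gap: 0.0533
```

Call:
{"op": "apply_moves", "data": {"targets": [[0.8,0.1,1,0,0,0,0.5],[1.6,0.2,2,0,0,0,0.5],[1.6,0.2,2,0,0,0,0.5]]}}

```text
time: 8.02
tool_pos: [0.4462, -0.0109, 0.095]
eef_rot: [-0.003, 0.669, 0.743, -0.003]
wrist_force: [0.6, 0.8, -6.9]
finger_gap: 0.0539
```

Call:
{"op": "apply_moves", "data": {"targets": [[0.5,0.1,0.6,0,0,0,0.5],[1,0.1,1.2,0,0,0,0.5],[1,0.1,1.2,0,0,0,0.5]]}}

```text
time: 8.27
tool_pos: [0.4471, -0.0108, 0.0962]
eef_rot: [-0.003, 0.669, 0.743, -0.004]
wrist_force: [1.1, -0.4, -6.6]
finger_gap: 0.0533
```

```bash
python3 st.py
```

```text
t 8.27 pos [447.1 -10.8  96.2] F [ 1.1  -0.44 -6.56] M [ 0.2   0.1  -0.28] gap 53.3 yaw 1.675 z [-0.009 -0.001 -1.   ] q [-0.02  0.11 -0.55  0.92 -0.   -0.13]
```

Call:
{"op": "apply_moves", "data": {"targets": [[0.5,0.1,0.6,0,0,0,0.5],[1,0.1,1.2,0,0,0,0.5],[1,0.1,1.2,0,0,0,0.5]]}}

```text
time: 8.52
tool_pos: [0.4485, -0.0106, 0.0976]
eef_rot: [-0.003, 0.669, 0.743, -0.003]
wrist_force: [1.3, 0.9, -6.2]
finger_gap: 0.0537
```

```bash
cat > chk.py <<'E'
from look import *
import sys
t=snap('scene',sys.argv[1])
a=cv2.imread('pics/scene0.png')
# chest motion: red-mask edges and template shifts of chest rear lower corner region vs start
for nm,(x,y,w,h) in dict(rear=(270,270,120,55),left=(240,235,40,80),lidfront=(320,200,80,40)).items():
    T=cv2.cvtColor(a[y:y+h,x:x+w],cv2.COLOR_BGR2GRAY); I=cv2.cvtColor(t['image'][y:y+h,x:x+w],cv2.COLOR_BGR2GRAY)
    print(nm,np.round(cv2.phaseCorrelate(T.astype(float),I.astype(float),cv2.createHanningWindow((w,h),cv2.CV_64F)),2).tolist() if 0 else [np.round(z,2) for z in cv2.phaseCorrelate(T.astype(float),I.astype(float))])
hsv=cv2.cvtColor(t['image'],cv2.COLOR_BGR2HSV)
y=cv2.inRange(hsv,(20,120,120),(35,255,255)); y[:180]=0;y[240:]=0; y[:,:270]=0;y[:,330:]=0
v,u=np.where(y); print('yellow',len(u),u.min(),u.max(),v.min(),v.max())
E
python3 st.py; python3 chk.py scene4.png
```

```text
t 8.52 pos [448.5 -10.6  97.6] F [ 1.35  0.92 -6.21] M [ 0.22 -0.13 -0.27] gap 53.7 yaw 1.675 z [-0.009 -0.001 -1.   ] q [-0.02  0.11 -0.54  0.93 -0.   -0.13]
rear [array([ 0.07, -0.05]), np.float64(0.97)]
left [array([-0.02, -0.01]), np.float64(0.99)]
lidfront [array([0.11, 0.19]), np.float64(0.74)]
yellow 131 288 307 200 215
```

The chest hasn't moved (shift under 0.1 px), the paddle is following, and there is no stop yet. I'll continue.

Call:
{"op": "apply_moves", "data": {"targets": [[0.6,0.1,0.7,0,0,0,0.5],[1.3,0.1,1.4,0,0,0,0.5],[1.3,0.1,1.4,0,0,0,0.5]]}}

```text
time: 8.82
tool_pos: [0.4497, -0.0105, 0.099]
eef_rot: [-0.003, 0.669, 0.743, -0.003]
wrist_force: [0.7, 0.5, -7.1]
finger_gap: 0.0539
```

Call:
{"op": "apply_moves", "data": {"targets": [[0.5,0.1,0.5,0,0,0,0.5],[1.1,0.1,1.1,0,0,0,0.5],[1.1,0.1,1.1,0,0,0,0.5]]}}

```text
time: 9.07
tool_pos: [0.4507, -0.0104, 0.1]
eef_rot: [-0.003, 0.669, 0.743, -0.004]
wrist_force: [-0.0, 1.7, -8.5]
finger_gap: 0.0535
```

```bash
python3 st.py
```

```text
t 9.07 pos [450.7 -10.4 100. ] F [-0.03  1.66 -8.48] M [-0.02 -0.04  0.3 ] gap 53.5 yaw 1.676 z [-0.009 -0.001 -1.   ] q [-0.02  0.11 -0.54  0.93 -0.   -0.13]
```

Call:
{"op": "apply_moves", "data": {"targets": [[0.3,0,0.3,0,0,0,0.5],[0.6,0.1,0.5,0,0,0,0.5],[0.6,0.1,0.5,0,0,0,0.5]]}}

```text
time: 9.32
tool_pos: [0.4513, -0.0103, 0.1005]
eef_rot: [-0.003, 0.669, 0.743, -0.004]
wrist_force: [0.3, 0.1, -8.5]
finger_gap: 0.0534
```

```bash
python3 st.py; python3 chk.py scene5.png;python3 st.py
```

```text
t 9.32 pos [451.3 -10.3 100.5] F [ 0.26  0.14 -8.49] M [ 0.16 -0.   -0.3 ] gap 53.4 yaw 1.675 z [-0.01  -0.001 -1.   ] q [-0.02  0.11 -0.53  0.93 -0.   -0.13]
rear [array([ 0.15, -0.01]), np.float64(1.01)]
left [array([-0.08,  0.01]), np.float64(1.01)]
lidfront [array([0.13, 0.2 ]), np.float64(0.75)]
yellow 136 289 307 200 215
t 9.37 pos [451.3 -10.3 100.5] F [ -0.23  -0.97 -10.52] M [ 0.15  0.05 -0.35] gap 53.2 yaw 1.675 z [-0.01  -0.001 -1.   ] q [-0.02  0.11 -0.53  0.93 -0.   -0.13]
```

Run:
```python
from look import *
F=[]
for i in range(6):
    imaging.snapshot('scene'); F.append(manip.observe()['wrist_force'])
print(np.round(F,1).tolist(),np.mean(F,0).round(2))
```

```text
[[0.6, -0.7, -9.8], [0.6, -0.8, -9.9], [0.9, -0.2, -10.6], [0.5, -0.1, -9.4], [0.4, 0.1, -9.4], [0.1, -0.5, -9.4]] [ 0.51 -0.39 -9.75]
```

Call:
{"op": "apply_moves", "data": {"targets": [[0.5,0.1,-0.1,0,0,0,0.5],[1,0.1,-0.2,0,0,0,0.5]]}}

```text
time: 9.83
tool_pos: [0.4514, -0.0103, 0.1004]
eef_rot: [-0.004, 0.669, 0.743, -0.004]
wrist_force: [-5.7, -1.0, -1.6]
finger_gap: 0.0538
```

```bash
cat > f.py <<'E'
from look import *
F=[]
for i in range(4):
    imaging.snapshot('scene'); F.append(manip.observe()['wrist_force'])
print(np.mean(F,0).round(2),(manip.observe()['tool_pos']*1e3).round(1))
E
python3 f.py
```

```text
[-4.88 -0.29 -2.73] [451.4 -10.3 100.4]
```

Call:
{"op": "apply_moves", "data": {"targets": [[0.5,0.1,0.5,0,0,0,0.5],[0.9,0.1,0.9,0,0,0,0.5]]}}

```text
time: 10.2
tool_pos: [0.4516, -0.0103, 0.101]
eef_rot: [-0.004, 0.669, 0.743, -0.005]
wrist_force: [-3.5, -0.5, -10.0]
finger_gap: 0.0538
```

```bash
python3 f.py
```

```text
[-3.4  -0.93 -9.16] [451.6 -10.3 101. ]
```

Tangential force is now about 9 N without movement, against about 5 N while it was moving. That is the stop, at about 0.8 rad. I'll check the chest and release without lowering.

```bash
python3 chk.py scene6.png
```

```text
rear [array([-0.03,  0.09]), np.float64(1.01)]
left [array([-0.01, -0.02]), np.float64(1.01)]
lidfront [array([0.17, 0.19]), np.float64(0.73)]
yellow 139 288 307 200 215
```

Call:
{"op": "apply_moves", "data": {"targets": [[0,0,0,0,0,0,0.65],[0,0,0,0,0,0,0.75],[0,0,0,0,0,0,0.9],[0,0,0,0,0,0,1],[0,0,0,0,0,0,1],[0,0,0,0,0,0,1],[0,0,5,0,0,0,1],[0,0,10,0,0,0,1]]}}

```text
time: 11.12
tool_pos: [0.4515, -0.0103, 0.1113]
eef_rot: [-0.004, 0.669, 0.743, -0.005]
wrist_force: [-0.5, -0.8, -0.3]
finger_gap: 0.085
```

```bash
python3 st.py; python3 chk.py scene7.png
```

```text
t 11.12 pos [451.5 -10.3 111.3] F [-0.52 -0.79 -0.27] M [ 0.01 -0.06 -0.  ] gap 85.0 yaw 1.676 z [-0.012 -0.001 -1.   ] q [-0.02  0.11 -0.51  0.96 -0.   -0.13]
rear [array([ 0.04, -0.06]), np.float64(1.02)]
left [array([0., 0.]), np.float64(1.02)]
lidfront [array([0.11, 0.22]), np.float64(0.75)]
yellow 151 286 307 200 215
```

The paddle stayed up and the chest is unmoved. Next I'll go up, turn a quarter, and move over the lid bar.

Call:
{"op": "apply_moves", "data": {"targets": [[0,0,30,0,0,0,1],[0,0,60,0,0,0,1],[0,0,90,0,0,0,1],[10,1,95,0,0,-0.12,1],[20,2,95,0,0,-0.24,1],[30,3,95,0,0,-0.36,1],[40,5,95,0,0,-0.48,1],[50,6,95,0,0,-0.6,1],[60,7,95,0,0,-0.72,1],[70,8,95,0,0,-0.84,1]], "squeeze": 30}}

```text
time: 12.0
tool_pos: [0.5231, -0.0022, 0.2078]
eef_rot: [-0.005, 0.915, 0.403, -0.002]
wrist_force: [0.5, -0.2, -0.1]
finger_gap: 0.0851
```

Call:
{"op": "apply_moves", "data": {"targets": [[5,0,0,0,0,-0.12,1],[10,1,0,0,0,-0.24,1],[15,1,0,0,0,-0.36,1],[20,2,0,0,0,-0.48,1],[21,2,0,0,0,-0.6,1],[21,2,0,0,0,-0.73,1],[21,2,0,0,0,-0.73,1]]}}

```text
time: 12.58
tool_pos: [0.5442, -0.0002, 0.208]
eef_rot: [-0.005, 0.999, 0.048, -0.0]
wrist_force: [-0.2, 0.5, -1.0]
finger_gap: 0.0853
```

```bash
python3 st.py
```

```text
t 12.58 pos [ 5.442e+02 -2.000e-01  2.080e+02] F [-0.16  0.48 -1.  ] M [ 0.05  0.02 -0.03] gap 85.3 yaw 0.097 z [-0.001  0.01  -1.   ] q [-0.01  0.21 -0.17  1.2   0.01  1.47]
```

Call:
{"op": "apply_moves", "data": {"targets": [[-1.5,0,-15,0,0,0,1],[-1.5,0,-30,0,0,0,1],[-1.5,0,-45,0,0,0,1],[-1.5,0,-55,0,0,0,1],[-1.5,0,-55,0,0,0,1]]}}

```text
time: 13.0
tool_pos: [0.5411, -0.0002, 0.151]
eef_rot: [-0.005, 0.999, 0.049, -0.002]
wrist_force: [-0.2, -0.0, -0.8]
finger_gap: 0.0854
```

```bash
python3 st.py
python3 - <<'E'
from look import *
t=snap('scene','scene8.png'); cv2.imwrite('pics/c6.png',cv2.resize(t['image'][150:270,240:400],None,fx=4,fy=4,interpolation=cv2.INTER_CUBIC))
E
```

```text
t 13.0 pos [ 5.411e+02 -2.000e-01  1.510e+02] F [-0.16 -0.03 -0.75] M [ 0.01 -0.02 -0.05] gap 85.4 yaw 0.099 z [-0.004  0.01  -1.   ] q [-0.01  0.23 -0.27  1.08  0.01  1.46]
```

View pics/c6.png

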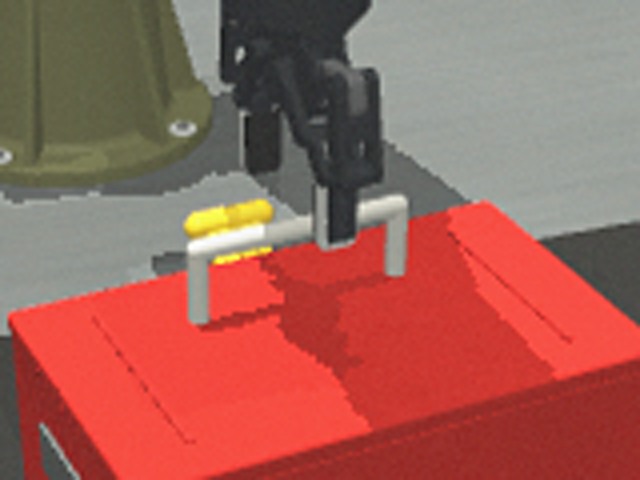

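The fingers straddle the bar, with the near tip at crop (335,240) and the far one at (263,170), centred on it. The paddle is raised. I'll go down 11 mm and close.

Call:
{"op": "apply_moves", "data": {"targets": [[1,0,-6,0,0,0,1],[1,0,-11,0,0,0,1],[1,0,-11,0,0,0,0.7],[1,0,-11,0,0,0,0.5],[1,0,-11,0,0,0,0.35],[1,0,-11,0,0,0,0.25],[1,0,-11,0,0,0,0.2],[1,0,-11,0,0,0,0.1],[1,0,-11,0,0,0,0.05],[1,0,-11,0,0,0,0.05]], "squeeze": 30}}

```text
time: 13.88
tool_pos: [0.5449, -0.0, 0.1418]
eef_rot: [-0.005, 0.999, 0.049, 0.001]
wrist_force: [5.0, 0.4, -2.1]
finger_gap: 0.0105
```

```bash
python3 st.py; python3 chk.py scene9.png
```

```text
t 13.88 pos [544.9  -0.  141.8] F [ 4.96  0.44 -2.13] M [ 0.13 -1.11  0.08] gap 10.5 yaw 0.098 z [ 0.001  0.011 -1.   ] q [-0.01  0.24 -0.28  1.05  0.01  1.47]
rear [array([0.13, 0.03]), np.float64(0.8)]
left [array([-0.02, -0.1 ]), np.float64(1.0)]
lidfront [array([1.08, 0.43]), np.float64(0.69)]
yellow 148 286 307 200 215
```

The bar is gripped (gap 10.5 mm). I'll lift gently at first, to see that the pawl is clear.

Call:
{"op": "apply_moves", "data": {"targets": [[0.5,0,1,0,0,0,0.05],[1,0.1,2,0,0,0,0.05],[1.5,0.1,3,0,0,0,0.05],[2,0.2,4.2,0,0,0,0.05],[2.9,0.3,6.4,0,0,0,0.05],[2.9,0.3,6.4,0,0,0,0.05]]}}

```text
time: 14.43
tool_pos: [0.5476, 0.0002, 0.1481]
eef_rot: [-0.005, 0.999, 0.049, 0.0]
wrist_force: [0.7, 0.2, -10.8]
finger_gap: 0.0109
```

```bash
python3 st.py; python3 chk.py scene10.png
```

```text
t 14.43 pos [5.476e+02 2.000e-01 1.481e+02] F [  0.67   0.18 -10.76] M [-0.08 -0.22  0.02] gap 10.9 yaw 0.098 z [ 0.     0.011 -1.   ] q [-0.01  0.24 -0.26  1.07  0.01  1.47]
rear [array([0.16, 0.04]), np.float64(0.8)]
left [array([-0.01, -0.04]), np.float64(0.99)]
lidfront [array([ 2.39, -0.01]), np.float64(0.53)]
yellow 91 286 307 200 208
```

The base is still and the lid is rising past 0.02, so the pawl is clear. I'll swing on.

Call:
{"op": "apply_moves", "data": {"targets": [[1.5,0.2,3.1,0,0,0,0.05],[3.1,0.3,6.3,0,0,0,0.05],[4.8,0.5,9.4,0,0,0,0.05],[6.6,0.7,12.4,0,0,0,0.05],[8.5,0.9,15.4,0,0,0,0.05],[10.4,1.1,18.4,0,0,0,0.05],[12.4,1.3,21.3,0,0,0,0.05],[14.5,1.5,24.1,0,0,0,0.05],[16.6,1.7,26.9,0,0,0,0.05],[18.9,1.9,29.6,0,0,0,0.05]]}}

```text
time: 15.32
tool_pos: [0.5653, 0.0021, 0.1778]
eef_rot: [-0.005, 0.999, 0.049, -0.001]
wrist_force: [-6.1, -0.8, -6.4]
finger_gap: 0.0106
```

```bash
python3 st.py; python3 chk.py scene11.png
```

```text
t 15.32 pos [565.3   2.1 177.8] F [-6.14 -0.82 -6.44] M [-0.21  1.53  0.12] gap 10.6 yaw 0.098 z [-0.002  0.011 -1.   ] q [-0.    0.26 -0.17  1.15  0.01  1.47]
rear [array([0.57, 0.19]), np.float64(0.76)]
left [array([-0.02,  0.09]), np.float64(0.87)]
lidfront [array([-17.18,   1.97]), np.float64(0.32)]Traceback (most recent call last):
  File "chk.py", line 11, in <module>
    v,u=np.where(y); print('yellow',len(u),u.min(),u.max(),v.min(),v.max())
                                           ~~~~~^^
    return umr_minimum(a, axis, None, out, keepdims, initial, where)
ValueError: zero-size array to reduction operation minimum which has no identity
```

Call:
{"op": "apply_moves", "data": {"targets": [[3,0.3,3.7,0,0,0,0.05],[6.5,0.7,7.4,0,0,0,0.05],[10,1,10.9,0,0,0,0.05],[13.6,1.4,14.3,0,0,0,0.05],[17.2,1.8,17.4,0,0,0,0.05],[21,2.2,20.5,0,0,0,0.05],[25,2.6,23.6,0,0,0,0.05],[29,3,26.4,0,0,0,0.05],[33,3.4,29.1,0,0,0,0.05],[37,3.9,31.5,0,0,0,0.05]]}}

```text
time: 16.2
tool_pos: [0.6015, 0.0058, 0.2115]
eef_rot: [-0.005, 0.999, 0.049, -0.001]
wrist_force: [-11.7, -2.8, 2.2]
finger_gap: 0.011
```

```bash
python3 st.py; python3 chk.py scene12.png 2>&1 | head -2
```

```text
t 16.2 pos [601.5   5.8 211.5] F [-11.72  -2.76   2.21] M [-0.45  2.75  0.1 ] gap 11.0 yaw 0.098 z [-0.003  0.01  -1.   ] q [ 0.    0.32 -0.02  1.24  0.01  1.48]
rear [array([0.97, 0.23]), np.float64(0.67)]
left [array([ 0.  , -0.05]), np.float64(0.75)]
```

Call:
{"op": "apply_moves", "data": {"targets": [[2.2,0.2,3.2,-0.001,0.012,0,0.05],[5.4,0.6,5.4,-0.002,0.024,0,0.05],[9.2,1,7.6,-0.004,0.036,0,0.05],[13.1,1.4,9.7,-0.005,0.048,0,0.05],[16.5,1.7,11.3,-0.006,0.06,0,0.05],[20.6,2.1,13,-0.007,0.072,0,0.05],[24.6,2.6,14.6,-0.008,0.084,0,0.05],[28.2,2.9,15.8,-0.01,0.096,0,0.05],[32.5,3.4,17.1,-0.011,0.108,0,0.05],[36.6,3.8,18.2,-0.012,0.12,0,0.05]]}}

```text
time: 17.08
tool_pos: [0.6388, 0.0096, 0.2302]
eef_rot: [-0.002, 0.997, 0.049, -0.062]
wrist_force: [-6.5, -1.8, -8.9]
finger_gap: 0.0105
```

```bash
python3 st.py; python3 chk.py scene13.png 2>&1 | head -2
```

```text
t 17.08 pos [638.8   9.6 230.2] F [-6.48 -1.78 -8.92] M [-0.26  1.21  0.04] gap 10.5 yaw 0.098 z [-0.124 -0.002 -0.992] q [ 0.02  0.51  0.3   1.49 -0.    1.49]
rear [array([-0.26,  0.11]), np.float64(0.49)]
left [array([-0.03,  0.09]), np.float64(0.63)]
```

Call:
{"op": "apply_moves", "data": {"targets": [[3.6,0.4,0.3,-0.001,0.012,0,0.05],[7.3,0.8,0.9,-0.002,0.024,0,0.05],[10.9,1.1,1.5,-0.004,0.036,0,0.05],[16,1.7,2.1,-0.005,0.048,0,0.05],[19.7,2,2.3,-0.006,0.06,0,0.05],[23.4,2.4,2.4,-0.007,0.072,0,0.05],[28.4,2.9,2.4,-0.008,0.084,0,0.05],[32.2,3.3,2.3,-0.01,0.096,0,0.05],[34.5,3.6,2.1,-0.011,0.108,0,0.05]]}}

```text
time: 17.88
tool_pos: [0.6747, 0.0133, 0.235]
eef_rot: [0.001, 0.992, 0.048, -0.115]
wrist_force: [-7.3, -1.5, 1.5]
finger_gap: 0.0102
```

```bash
python3 st.py
python3 - <<'E'
from look import *
t=snap('scene','scene14.png'); cv2.imwrite('pics/c7.png',cv2.resize(t['image'][80:330,200:440],None,fx=2.4,fy=2.4,interpolation=cv2.INTER_CUBIC))
E
```

```text
t 17.88 pos [674.7  13.3 235. ] F [-7.27 -1.49  1.52] M [-0.27  1.56  0.11] gap 10.2 yaw 0.098 z [-0.228 -0.013 -0.974] q [ 0.02  0.72  0.64  1.72 -0.01  1.5 ]
```

View pics/c7.png

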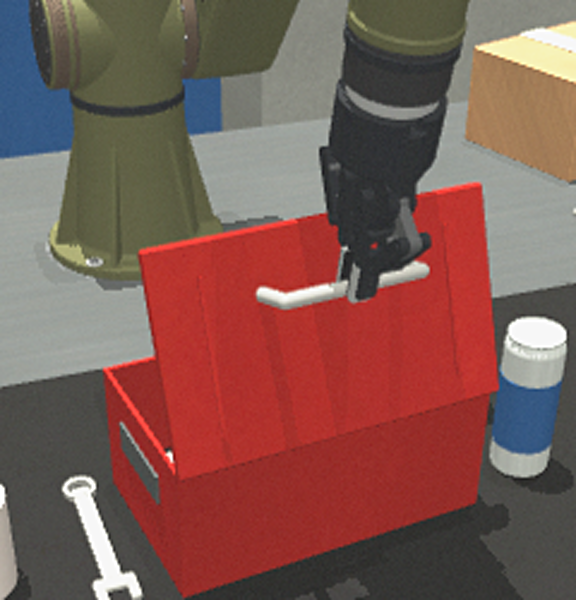

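The lid is about 1.25 rad open with the bar held at crop (355,285). The gripper clears the lid edge, and the wrench and can are untouched. I'll do the last part slowly.

Call:
{"op": "apply_moves", "data": {"targets": [[2.5,0.3,-0.2,0,0,0,0.05],[5,0.5,-0.5,0,0,0,0.05],[7.5,0.8,-0.8,0,0,0,0.05],[10,1,-1.2,0,0,0,0.05],[12.5,1.3,-1.6,0,0,0,0.05],[15,1.6,-2,0,0,0,0.05],[17.5,1.8,-2.5,0,0,0,0.05],[20,2.1,-3,0,0,0,0.05]]}}

```text
time: 18.6
tool_pos: [0.6952, 0.0154, 0.233]
eef_rot: [0.001, 0.992, 0.048, -0.115]
wrist_force: [-7.0, -1.2, 1.6]
finger_gap: 0.0107
```

```bash
python3 st.py
cat > lid.py <<'E'
from look import *
import sys
# chest pose: bar end positions & lid top edge seen in 'scene'; lid angle from the lid tip line's left end
H=np.array([.6735,.0135,.132]); cx=np.array([.9946,.104,0]); cy=np.array([-.104,.9946,0])
t=snap('scene',sys.argv[1]); 
hsv=cv2.cvtColor(t['image'],cv2.COLOR_BGR2HSV)
m=cv2.inRange(hsv,(0,130,60),(8,255,255))|cv2.inRange(hsv,(172,130,60),(180,255,255)); m[:, :230]=0;m[:,420:]=0; m[:130]=0
c=max(cv2.findContours(m,cv2.RETR_EXTERNAL,cv2.CHAIN_APPROX_NONE)[0],key=cv2.contourArea)[:,0]
i=c[np.argmax(c[:,0]-1.5*c[:,1])]; j=c[np.argmin(c[:,0]*.7+c[:,1])]
print('right-top corner',i,'left-top',j)
for th in np.arange(1.2,1.46,.05):
    u=-cx*np.cos(th)+np.array([0,0,np.sin(th)]); n=cx*np.sin(th)+np.array([0,0,np.cos(th)])
    print(round(th,2),[proj(t,H+.182*u+k*cy+.012*n).round(1).tolist() for k in(-.152,.152)])
E
python3 lid.py scene15.png; python3 f.py
```

```text
t 18.6 pos [695.2  15.4 233. ] F [-6.96 -1.19  1.56] M [-0.32  1.36  0.12] gap 10.7 yaw 0.098 z [-0.228 -0.013 -0.974] q [ 0.03  0.78  0.74  1.77 -0.01  1.5 ]
right-top corner [406 158] left-top [262 187]
1.2 [[256.8, 183.0], [398.5, 154.4]]
1.25 [[258.5, 183.7], [401.1, 154.8]]
1.3 [[260.2, 184.7], [403.7, 155.5]]
1.35 [[262.0, 185.9], [406.4, 156.3]]
1.4 [[263.8, 187.5], [409.2, 157.5]]
1.45 [[265.7, 189.3], [411.9, 158.8]]
[-6.05 -1.22 -4.43] [695.7  15.5 233. ]
```

The picture gives a lid angle of about 1.37. I'll creep on to the stop.

Call:
{"op": "apply_moves", "data": {"targets": [[1.5,0.2,-0.4,0,0,0,0.05],[3,0.3,-0.8,0,0,0,0.05],[4.5,0.5,-1.1,0,0,0,0.05],[6,0.6,-1.5,0,0,0,0.05],[7,0.7,-1.8,0,0,0,0.05]]}}

```text
time: 19.27
tool_pos: [0.7023, 0.0162, 0.2316]
eef_rot: [0.001, 0.992, 0.048, -0.115]
wrist_force: [-8.3, -1.0, -5.1]
finger_gap: 0.0105
```

```bash
python3 st.py; python3 lid.py scene16.png; python3 f.py
```

```text
t 19.27 pos [702.3  16.2 231.6] F [-8.33 -0.98 -5.11] M [-0.24  1.38  0.06] gap 10.5 yaw 0.098 z [-0.228 -0.013 -0.974] q [ 0.03  0.8   0.78  1.78 -0.01  1.5 ]
right-top corner [410 160] left-top [265 188]
1.2 [[256.8, 183.0], [398.5, 154.4]]
1.25 [[258.5, 183.7], [401.1, 154.8]]
1.3 [[260.2, 184.7], [403.7, 155.5]]
1.35 [[262.0, 185.9], [406.4, 156.3]]
1.4 [[263.8, 187.5], [409.2, 157.5]]
1.45 [[265.7, 189.3], [411.9, 158.8]]
[-7.1  -0.97 -6.61] [702.6  16.2 231.6]
```

Call:
{"op": "apply_moves", "data": {"targets": [[1,0.1,-0.4,0,0,0,0.05],[2,0.2,-0.8,0,0,0,0.05],[2.8,0.3,-1.1,0,0,0,0.05],[2.8,0.3,-1.1,0,0,0,0.05]]}}

```text
time: 19.85
tool_pos: [0.7041, 0.0163, 0.2312]
eef_rot: [0.001, 0.992, 0.048, -0.116]
wrist_force: [-11.4, -1.2, -3.9]
finger_gap: 0.0103
```

```bash
python3 st.py; python3 lid.py scene17.png|head -1; python3 f.py
```

```text
t 19.85 pos [704.1  16.3 231.2] F [-11.44  -1.16  -3.9 ] M [-0.3   1.99  0.02] gap 10.3 yaw 0.098 z [-0.23  -0.013 -0.973] q [ 0.03  0.81  0.8   1.79 -0.01  1.5 ]
right-top corner [410 160] left-top [265 189]
[-10.64  -1.75  -4.78] [704.   16.3 231.3]
```

At the stop: only 1.8 of 2.8 mm was made, the force rose to 11 N, and the picture gives about 1.43–1.45 rad. I'll relax, open the jaws slightly (the lid is close behind one finger) and withdraw upward.

Call:
{"op": "apply_moves", "data": {"targets": [[0,0,0,0,0,0,0.2],[0,0,0,0,0,0,0.28],[0,0,0,0,0,0,0.34],[0,0,0,0,0,0,0.34],[0,0,0,0,0,0,0.34]]}}

```text
time: 20.52
tool_pos: [0.7049, 0.0165, 0.2321]
eef_rot: [0.001, 0.992, 0.048, -0.115]
wrist_force: [0.1, 0.6, 0.2]
finger_gap: 0.0292
```

```bash
python3 st.py; python3 lid.py scene18.png|head -1
```

```text
t 20.52 pos [704.9  16.5 232.1] F [0.13 0.57 0.21] M [-0.03 -0.22  0.  ] gap 29.2 yaw 0.098 z [-0.227 -0.013 -0.974] q [ 0.03  0.81  0.8   1.79 -0.01  1.5 ]
right-top corner [410 160] left-top [266 188]
```

No contact force remains and the lid holds. I'll withdraw upward along the tool.

Call:
{"op": "apply_moves", "data": {"targets": [[1.5,0.1,10,0,0,0,0.34],[3,0.2,20,0,0,0,0.34],[5,0.3,30,0,0,0,0.34],[6,0.4,40,0,0,0,0.34],[8,0.5,50,0,0,0,0.34],[9,0.5,65,0,0,0,0.34],[9,0.5,80,0,0,0,0.34],[9,0.5,95,0,0,0,0.34],[9,0.5,110,0,0,0,0.34],[9,0.5,110,0,0,0,0.34]]}}

```text
time: 21.4
tool_pos: [0.699, 0.0166, 0.3356]
eef_rot: [0.001, 0.993, 0.048, -0.105]
wrist_force: [0.8, 0.7, 0.9]
finger_gap: 0.0292
```

```bash
python3 st.py; python3 lid.py scene19.png|head -1; python3 -c "
from look import *
cv2.imwrite('pics/c8.png',cv2.imread('pics/scene19.png')[60:380,120:500])"
```

```text
t 21.4 pos [699.   16.6 335.6] F [0.84 0.73 0.92] M [ 0.01 -0.25  0.04] gap 29.2 yaw 0.098 z [-0.208 -0.012 -0.978] q [ 0.03  0.91  1.25  2.12 -0.01  1.5 ]
right-top corner [410 160] left-top [266 188]
```

View pics/c8.png

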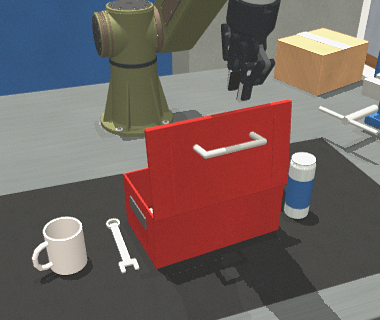

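The lid stands open, the gripper is clear above it, and the can, wrench and mug are in place. I'll back joint 3 off its limit, check the base against the start picture, then hand in.

Call:
{"op": "apply_moves", "data": {"targets": [[-15,0,5,0,-0.05,0,0.34],[-30,0,10,0,-0.1,0,0.34],[-45,0,10,0,-0.15,0,0.34],[-60,0,10,0,-0.2,0,0.34],[-60,0,10,0,-0.2,0,0.34],[-60,0,10,0,-0.2,0,0.34]]}}

```text
time: 21.95
tool_pos: [0.6321, 0.0164, 0.3444]
eef_rot: [0.006, 0.999, 0.048, -0.006]
wrist_force: [-0.4, -0.6, -0.4]
finger_gap: 0.0288
```

```bash
python3 st.py; python3 lid.py scene20.png|head -1
python3 - <<'E'
from look import *
a=cv2.imread('pics/scene0.png'); b=cv2.imread('pics/scene20.png')
for n,(x,y,w,h) in dict(mug=(150,270,60,68),wrench=(222,275,30,55),can=(410,210,28,70),chestleft=(242,255,32,68)).items():
    g=[cv2.cvtColor(i[y:y+h,x:x+w],cv2.COLOR_BGR2GRAY).astype(float) for i in(a,b)]; print(n,np.round(cv2.phaseCorrelate(*g)[0],2))
manip.hand_in()
E
```

```text
t 21.95 pos [632.1  16.4 344.4] F [-0.37 -0.65 -0.43] M [0.07 0.05 0.04] gap 28.8 yaw 0.096 z [-0.012 -0.012 -1.   ] q [ 0.03  0.39  0.39  1.58 -0.01  1.51]
right-top corner [410 160] left-top [266 188]
mug [-0.04  0.03]
wrench [-0.   -0.03]
can [-0.05 -0.  ]
chestleft [0.02 0.07]
the job is handed in; nothing more can be done
```

The chest is open and the job is handed in at about 22 s. I lifted the paddle to its stop, which I felt at about 0.8 rad. I then let go, took the steel bar, swung the lid to its stop and withdrew.

**Last checks:**
- **Lid:** the picture puts it at about 1.43–1.45 rad. Its corners did not move after I let go.
- **Chest, mug, wrench and can:** each had shifted by less than 0.1 px from the first picture.
- **Robot:** the wrist force is back to noise (under 1 N), and the fingers are about 50 mm above the lid.

**What disagreed or went wrong:**
- **Finger height:** the real fingertips sat about 29 mm higher than the reported TCP. My first closing on the paddle therefore missed just above the bar, without touching it; I corrected this from the picture.
- **Paddle force:** at the paddle's stop, single upward readings reached about 10.5 N, close to the 11 N tipping limit. With the sideways push added, I was about at the tipping point for a moment. The pictures showed no movement of the chest.

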